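Fold the wind flaps and shut the lid of the gas ring

ROBOT

A 6-joint arm with a two-finger parallel gripper is mounted at the origin on the work surface. World frame = base frame: x ahead of the robot, y to its left, z up, the work surface at z = 0. Lengths are in m, angles in rad, forces in N, time in s.
With the tool pointing down it reaches from about 0.35 to 0.775 m from the base axis. Payload 5.5 kg.
Tool frame: the origin (TCP) lies at the very end of the fingers, on their centre line; the grasp point (between the pads) lies ctrl.tcp_to_grasp behind it (ctrl.tcp_to_grasp is the distance from the TCP to the grasp point, in m); z points along the fingers, y is the direction in which the jaws open and shut (so a half turn about z gives the same grasp; the last joint's range is limited). The gripper opens to 85 mm and grips with 20 to 120 N. Pads are 22 mm wide; open, the fingers measure 114 mm over their backs; the gripper's body (76 mm by 85 mm) begins 54 mm behind the grasp point. The pads swing forward as they close: fully open they stand 13 mm farther back than shut.
Start: joints at [1.197, 0.313, 0.046, 1.304, 0, 1.431], TCP at [0.133, 0.559, 0.231] pointing down, gripper open.
Joint ranges: [-2.76, 2.76], [-0.86, 1.69], [-1.03, 1.26], [-2.2, 2.34], [-1.47, 1.5], [-3.14, 3.14]. Speed limits (rad/s): [2.57, 2.57, 3.14, 3.14, 3.14, 3.14].

INTERFACE

Orientations are given as a unit quaternion [w, x, y, z].
In Python, from bench import read_state, cams, hand_in, ctrl gives the robot as it stands.
- The arm moves only by the tool apply_moves, never from a script. Its argument "plan" is a list of rows, each a list of 7 numbers: the turn, a rotation vector about the tool's x, y, z in degrees, then the shift along the tool's x, y, z in mm, then the opening, from 0 (shut) to 1 (fully open). In form: [[wx, wy, wz, dx, dy, dz, hand], ...]. A call has 1 to 12 rows; each row shifts and turns the commanded pose from where the row before left it, along the tool's axes as they then stand; what a row does not reach is not made up. A row lasts 1/12 s, in which the tool goes at most 41.7 mm and 7.16 degrees, less where a joint would pass 70% of its speed; a pose out of reach is approached as far as the arm can. A call with a gripper value outside its range is refused whole. The fingers move at their own pace and stop on an object; the grip force is fixed at half the most. Time passes only in rows, so rows that do not move let the fingers close. It gives the time, the measured TCP pose, the force and the opening at its end, in the units of the state.
- read_state(): the state, without advancing time (a new reading comes with each control period).
- cams.grab_frame(name): name is "scene" or "top" or "wrist"; returns a dict with "pixels" (400x640x3 uint8, red, green, blue), "range_z" (400x640 float32, m along the optical axis (not along the pixel's ray), 0 where there is no reading), "K" (3x3 intrinsics, pixels), "dist" ([k1, k2, p1, p2, k3] as OpenCV has them; the pictures are not rectified), "extrinsics" (4x4, takes a point from camera to world coordinates). Camera axes: x right, y up, looking along -z (the intrinsics and any distortion apply to the point x, -y, -z); pixel columns grow to the right and rows downward; lengths in m; the calibration is good to about 2 mm. A picture is of the moment at which its call begins.
- hand_in(): hands the job in, once; it reports no verdict.
The state is a dict: "clock": time; "q": joint angles; "joint_vel": joint speeds; "joint_torque": joint torques, N m; "tool_pos": TCP position; "tool_rot": TCP orientation; "contact_force": force on the tool from outside, world axes, zero at the start; "moment": the same for the moment, N m; "gripper_width": opening from 0.0 (shut) to 1.0 (fully open).
Only numpy, scipy, OpenCV 4.12 (cv2) and the standard library are available. Lean on these libraries where they do the work, as an engineer would, in place of code of your own. Each camera call takes 0.05 s, during which the arm holds its last target.

TASK

Cooking is over, so shut up the portable gas ring: with the fingertips push its two side wind flaps inwards until both lie flat across the burner, then push the lid over from behind and press it fully down on top of them without slamming it. Only push: do not pinch or lift anything, do not shove the gas ring along the counter, and leave the saucepan, tumbler, rolling pin and spice turntable where they stand.

Things in the scene. Friction and masses are not known exactly. Their poses are not given: they have to be found in the camera images.
- stove: Loose portable gas ring, 3.2 kg, on rubber feet: open steel tray 220 mm deep (its x) by 296 mm wide (its y), rim 62 mm up, burner and pan support inside no higher than 57 mm. Origin: centre of the underside, on the counter. x points from the lid hinge (side nearest the robot) to the gas-tap side, y to the left flap, z up. Turned up to 17 degrees from the robot's x.
- flap_left (a joint): Angle of the left wind flap (rad): 0 = folded flat inwards over the burner, 1.57 = upright; starts between 1.3 and 1.6. A stiff hinge (0.16 N m, about 2 N at the edge) keeps it where it is left. In the stove frame the hinge line runs along x at y = +143 mm, 66 mm above the counter.
- flap_right (a joint): Angle of the right wind flap (rad), as for the left one, mirrored: hinge line at y = -143 mm, 66 mm above the counter.
- flap_left_edge (a point): Middle of the free edge of the left flap. The flap is an aluminium sheet 150 mm long (stove x from -50 to +100 mm) and 110 mm from hinge line to free edge, 4 mm thick; folded flat, its upper face is 68 mm above the counter.
- flap_right_edge (a point): Middle of the free edge of the right flap, same sizes.
- lid (a joint): Angle of the lid (rad): 0 = shut, flat on the folded flaps, 1.57 = upright; starts between 1.2 and 1.45, leaning over the burner, away from the robot. A stiff hinge (0.6 N m, about 3 to 5 N at the edge) keeps it where it is left. In the stove frame the hinge line runs along y at x = -105 mm, 78 mm above the counter.
- lid_edge (a point): Middle of the lid's free edge, 205 mm from its hinge line. The lid is a steel sheet 268 mm wide, 4 mm thick, with a finger tab 12 mm long and 60 mm wide beyond the middle of the edge; its outer face looks towards the robot while it stands, and up when shut, then 80 mm above the counter.
- saucepan: Stainless saucepan, 170 mm across, 88 mm high, with a black handle reaching 225 mm from its axis along its -y; right of the gas ring. Origin: centre of the underside.
- tumbler: Glass tumbler, 74 mm across, 115 mm high, beyond the gas ring to the right. Origin: centre of the underside.
- rolling_pin: Wooden rolling pin lying along its y axis, barrel 52 mm thick and 240 mm long, 430 mm over the handles, beyond the gas ring. Origin: under its middle, on the counter.
- spice_turntable: White plastic turntable, 230 mm across, with four closed spice tubs seated on it (tops 86 mm high, centre post 123 mm); left of the gas ring. Origin: centre of the underside.

How it is judged:
On the way, in this order (a step that is already met when the one before it is completed fails the run):
1. both wind flaps folded flat while the lid still stands open (value of joint each of flap_left, flap_right below 0.1 rad and value of joint lid above 0.9 rad), for 0.2 s.
2. lid pressed fully down on the flaps (value of joint lid below 0.06 rad and value of joint each of flap_left, flap_right below 0.1 rad), for 0.2 s.
At the end, for the whole second after the job is handed in: Both flaps folded to within 0.1 rad of flat, the lid within 0.06 rad of shut on top of them (its edge less than about 12 mm up), the gas ring standing level within 30 mm of where it was, everything at rest (all of step 2 and distance of stove from where it was at the start of the episode below 0.03 m and angle between stove's own z axis and vertical below 0.05 rad and linear speed of stove below 0.02 m/s); the robot touches nothing.
It fails at once if the lid slammed (faster than 3 rad/s) (velocity of joint lid below -3 rad/s).
It fails at once if the gas ring shoved more than 30 mm, tipped or lifted (distance of stove from where it was at the start of the episode above 0.03 m or angle between stove's own z axis and vertical above 0.12 rad or height (world z) of stove above 0.012 m).
It fails at once if a flap or the lid pinched between the fingers (both faces pressed at once with over 6 N) ((contact force between the fingers and flap_left_c0 above 6 N and contact force between the fingers and flap_left_c1 above 6 N) or (contact force between the fingers and flap_right_c0 above 6 N and contact force between the fingers and flap_right_c1 above 6 N) or (contact force between the fingers and lid_c0 above 6 N and contact force between the fingers and lid_c1 above 6 N) or (contact force between the fingers and lid_c2 above 6 N and contact force between the fingers and lid_c3 above 6 N)).
It fails at once if a bystander moved, lifted or tipped (distance of any of saucepan, tumbler, spice_turntable from where it was at the start of the episode above 0.02 m or distance of rolling_pin from where it was at the start of the episode above 0.025 m or angle between tumbler's own z axis and vertical above 0.3 rad).
It also fails if it takes over 64 s, if anything falls off the work surface, if the arm or the gripper's body presses on something with over 40 N, if the wrist force passes 120 N, or if a joint passes its speed limit or range.

## Working session

There is one attempt and no reset: what is moved stays moved. The work goes in short steps, Python scripts to look and compute and a tool call to move; the robot and the scene stay as the last step left them, time stands still between calls to the robot, and variables do not carry over. Pictures are saved under pics/ and viewed, and the job is handed in when it is done.

Besides the shell and the picture viewer there is one more tool, called as name(argument=value, ...), one argument or row to a line, values as JSON. apply_moves: Moves the arm, as the interface text tells. Its arguments: {"type":"object","properties":{"plan":{"type":"array","items":{"type":"array","items":{"type":"number"}}}},"required":["plan"]}

```bash
ls; mkdir -p pics; python3 - <<'E'
from bench import read_state, cams, ctrl
import cv2
print(read_state(), ctrl.tcp_to_grasp)
import numpy as np
for n in ["scene","top","wrist"]:
    f=cams.grab_frame(n); cv2.imwrite(f"pics/{n}0.png",f["pixels"][:,:,::-1]); np.savez(f"pics/{n}0.npz",**f)
    print(n,f["K"].tolist(),f["dist"],f["extrinsics"].round(3).tolist(),(f["range_z"]>0).mean())
E
```

```text
pics
{'clock': 0.0, 'q': array([ 1.19740834e+00,  3.14042005e-01,  4.49758991e-02,  1.30361844e+00,
       -4.47508867e-05,  1.43118746e+00]), 'joint_vel': array([ 0.00126776, -0.00111727, -0.00158045, -0.00078443, -0.00192677,
        0.00106711]), 'joint_torque': array([ 9.89847103e-04, -4.80623066e+01,  2.98532313e+01,  1.91498600e-02,
       -1.84236646e-04,  3.10327630e-07]), 'tool_pos': array([0.13303694, 0.55886089, 0.23038396]), 'tool_rot': array([-2.17872084e-04,  1.16623491e-01,  9.93175750e-01, -9.18897014e-04]), 'contact_force': array([-0.46985323, -0.37339363, -1.05030557]), 'moment': array([0.04751085, 0.04537004, 0.0363991 ]), 'gripper_width': 0.9986699018726893} 0.0187
scene [[423.00719745592124, 0.0, 317.4674654703401], [0.0, 423.00719745592124, 204.06028314512182], [0.0, 0.0, 1.0]] [-0.07268678  0.          0.          0.          0.        ] [[0.87, -0.291, 0.399, 1.142], [0.493, 0.53, -0.69, -0.856], [-0.011, 0.797, 0.604, 0.839], [0.0, 0.0, 0.0, 1.0]] 0.99612109375
top [[511.2479436032844, 0.0, 323.65580645804937], [0.0, 511.2479436032844, 193.78427823152074], [0.0, 0.0, 1.0]] [-0.09399912  0.          0.          0.          0.        ] [[0.026, 0.995, -0.101, 0.464], [-1.0, 0.025, -0.004, -0.015], [-0.002, 0.101, 0.995, 1.766], [0.0, 0.0, 0.0, 1.0]] 0.99604296875
wrist [[349.3982501519586, 0.0, 321.84453000718065], [0.0, 349.3982501519586, 195.47692102881288], [0.0, 0.0, 1.0]] [-0.06500367  0.          0.          0.          0.        ] [[0.231, -0.92, -0.316, 0.051], [0.973, 0.218, 0.077, 0.579], [-0.002, -0.325, 0.946, 0.375], [0.0, 0.0, 0.0, 1.0]] 0.99596875
```

View pics/scene0.png

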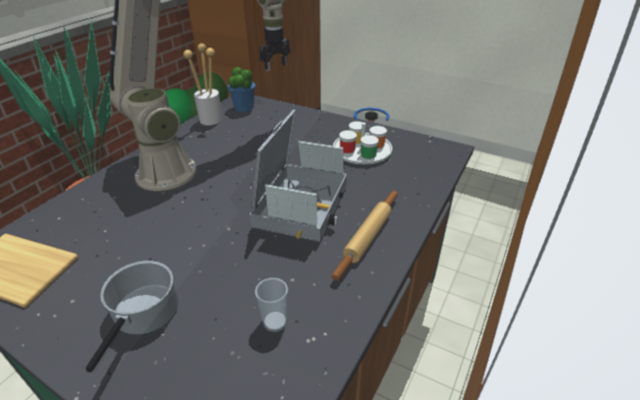

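View pics/top0.png

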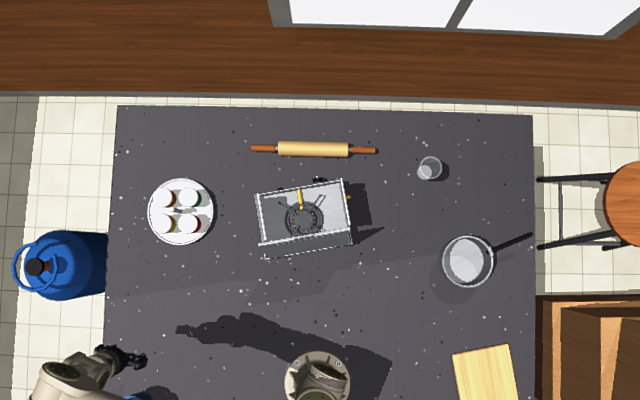

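View pics/wrist0.png

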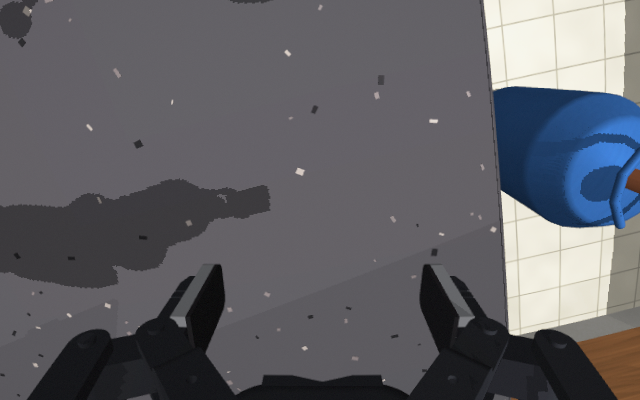

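The scene view shows the lid standing at (275,160), and the flaps at (292,205) and (322,157). The top view shows the stove centred near (305,215), turned about +8°. Next I'll make a point cloud.

```bash
cat > h.py <<'E'
import numpy as np, cv2
from bench import read_state, cams, ctrl
def cloud(f):
    K,d,E=f["K"],f["dist"],f["extrinsics"]
    h,w=f["range_z"].shape
    u,v=np.meshgrid(np.arange(w),np.arange(h))
    p=cv2.undistortPoints(np.stack([u,v],-1).reshape(-1,1,2).astype(float),K,d).reshape(h,w,2)
    z=f["range_z"]
    P=np.stack([p[...,0]*z,-p[...,1]*z,-z],-1)
    W=P@E[:3,:3].T+E[:3,3]
    W[z<=0]=np.nan
    return W
def grab(n,tag):
    f=cams.grab_frame(n); cv2.imwrite(f"pics/{n}{tag}.png",f["pixels"][:,:,::-1]); return f
E
python3 - <<'E'
from h import *
import warnings; warnings.filterwarnings("ignore")
for n in ["top","scene"]:
    f=np.load(f"pics/{n}0.npz"); W=cloud(f)
    x,y,z=W[...,0],W[...,1],W[...,2]
    t=(abs(x-.3)<.2)&(abs(y)<.4)&(abs(z)<.02); print(n,"table z",np.nanmedian(z[t]))
    S=(x>.3)&(x<.72)&(y>-.16)&(y<.24)&(z>.03)
    np.save(f"pics/{n}_pc.npy",W[S])
    P=W[S]; print(len(P),P.min(0),P.max(0))
    im=np.zeros((500,500,3),np.uint8)
    for p in P:
        r=int((.75-p[0])*1000);c=int((.27-p[1])*1000)
        k=int(min(255,p[2]/.3*255)); cv2.circle(im,(c,r),1,tuple(int(a) for a in cv2.applyColorMap(np.uint8([[k]]),cv2.COLORMAP_JET)[0,0]),-1)
    cv2.imwrite(f"pics/pc_{n}.png",im)
im=np.hstack([cv2.imread("pics/pc_top.png")[:,:400],cv2.imread("pics/pc_scene.png")[:,:400]]);cv2.imwrite("pics/pc.png",im)
# bystanders rough
E
```

```text
top table z -0.00015931785333500592
2936 [ 0.41446809 -0.10577194  0.03009407] [0.69786002 0.2260194  0.29507159]
scene table z -0.0016320827199037824
6376 [ 0.41744998 -0.1098145   0.03003742] [0.7022087  0.22812884 0.29041888]
```

View pics/pc.png

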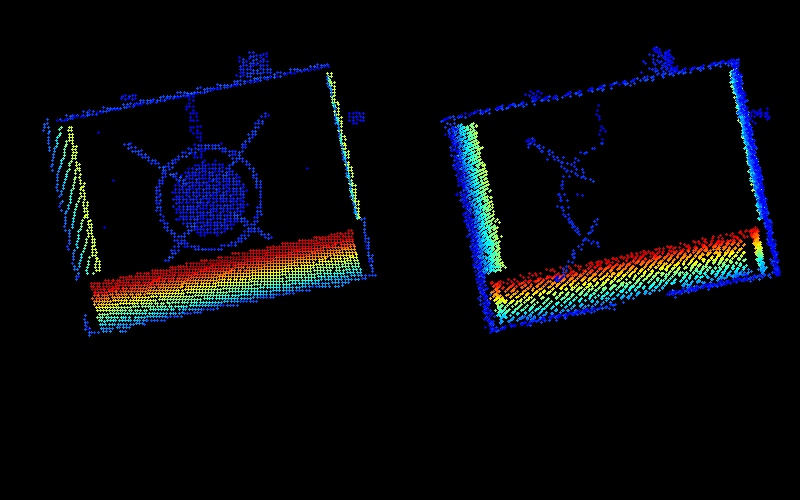

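The clouds (top view at left, scene view at right) show the lid band, both flaps and the tray rims cleanly. Now I'll fit the yaw, origin and joint angles.

```bash
cat > fit.py <<'E'
from h import *
def fit(P, yaw0=None):
    # lid: points above 0.19 -> lid only; plane normal gives yaw and angle
    L=P[P[:,2]>0.185]; 
    c=L.mean(0); n=np.linalg.svd(L-c)[2][2]; n*=np.sign(n[0])
    return c,n
for n in ["top","scene"]:
    P=np.load(f"pics/{n}_pc.npy"); c,nn=fit(P)
    yaw=np.arctan2(nn[1],nn[0]); th=np.arctan2(np.hypot(nn[0],nn[1]),-nn[2]) 
    print(n,"yaw deg",np.degrees(yaw),"n",nn)
    R=np.array([[np.cos(yaw),np.sin(yaw)],[-np.sin(yaw),np.cos(yaw)]])
    Q=P.copy(); Q[:,:2]=P[:,:2]@R.T   # in stove-aligned axes
    # far rim (+x): points at z .05-.068, x max line
    rim=Q[(Q[:,2]>.05)&(Q[:,2]<.07)]
    print(" rim x",np.percentile(rim[:,0],[0.5,2,50,90,95,98]), "y",np.percentile(rim[:,1],[.5,2,98,99.5]))
    lid=Q[(Q[:,2]>.185)]
    print(" lid y range",np.percentile(lid[:,1],[1,99]),"top z",lid[:,2].max())
    a=np.polyfit(lid[:,2],lid[:,0],1); print(" lid x at z=.078",np.polyval(a,.078),"angle",np.arctan2(1,a[0]))
    ym=np.percentile(lid[:,1],[1,99]).mean()
    for s in (1,-1):
        f=Q[((Q[:,1]-ym)*s>.06)&(Q[:,2]>.08)&(Q[:,2]<.18)&(Q[:,0]>np.polyval(a,.078)+.07)]
        if len(f)<10: print(s,"few");continue
        b=np.polyfit(f[:,2],f[:,1],1); print(" flap",s,len(f),"y at .066",np.polyval(b,.066),"ang",np.arctan2(1,-s*b[0]),"x",np.percentile(f[:,0],[1,99]),"ztop",f[:,2].max())
E
python3 fit.py
```

```text
top yaw deg 11.752328014610146 n [ 0.95289381  0.19824259 -0.22955012]
 rim x [0.44212802 0.4424923  0.57404758 0.66090529 0.66298207 0.67348305] y [-0.20026407 -0.19842535  0.09422051  0.09513582]
 lid y range [-0.184657    0.07858077] top z 0.29507159483285084
 lid x at z=.078 0.4407425965435409 angle 1.3422187561801895
 flap 1 162 y at .066 0.09356604177927719 ang 1.355911849570119 x [0.51241136 0.65008262] ztop 0.17938772593333563
 flap -1 128 y at .066 -0.19274640047110617 ang 1.5987065863736902 x [0.51386345 0.6490711 ] ztop 0.17919726954703918
scene yaw deg 11.454694197849514 n [ 0.96146097  0.19481984 -0.19400525]
 rim x [0.44352073 0.44539017 0.5713343  0.66225714 0.66343569 0.66417821] y [-0.20372177 -0.20274224  0.09424233  0.09612562]
 lid y range [-0.18800077  0.080949  ] top z 0.290418878850101
 lid x at z=.078 0.45151126019768933 angle 1.3761008394048946
 flap 1 839 y at .066 0.0882395342054833 ang 1.3817946743154115 x [0.52355123 0.65233322] ztop 0.17401210879904505
 flap -1 1219 y at .066 -0.19731433897655976 ang 1.569300885544352 x [0.522335   0.65280475] ztop 0.1758425031343629
```

```bash
cat >> h.py <<'E'
YAW=np.radians(11.6); c,s=np.cos(YAW),np.sin(YAW)
R2=np.array([[c,-s],[s,c]]); O=R2@np.array([.551,-.053])
def toS(p): return np.r_[R2.T@(np.array(p[:2])-O),p[2]]*1000
from scipy.spatial.transform import Rotation as Ro
def st():
    r=read_state(); w=r["tool_rot"]; T=Ro.from_quat(np.r_[w[1:],w[0]]).as_matrix()
    Z=Ro.from_euler('z',YAW).as_matrix()
    want=Z@np.diag([-1,1,-1.])
    d=Ro.from_matrix(T.T@want).as_rotvec(degrees=True)
    print("t",round(r["clock"],2),"S",toS(r["tool_pos"]).round(1),"turn to align",d.round(2),"F",r["contact_force"].round(1),"g",round(r["gripper_width"],2),"q",r["q"].round(2))
E
python3 - <<'E'
from h import *
print("O",O); st()
f=np.load("pics/top0.npz"); W=cloud(f)
for n,(u,v) in dict(turn=(181,211),pan=(468,262),tumb=(430,168),pin=(313,149)).items(): print(n,toS(W[v,u]).round(0),W[v,u].round(3))
E
```

```text
O [0.55040309 0.05887645]
t 0.15 S [-308.2  573.8  230.6] turn to align [ -0.08  -0.03 -25.  ] F [0.3 0.2 0.8] g 0.99 q [1.2  0.31 0.05 1.3  0.   1.43]
turn [102. 408.  34.] [0.568 0.479 0.034]
pan [-243. -531.    6.] [ 0.419 -0.51   0.006]
tumb [nan nan nan] [nan nan nan]
pin [231. -74.  45.] [0.791 0.033 0.045]
```

apply_moves(
  plan=[
    [0,0,-6.25,0,0,0,0],
    [0,0,-6.25,0,0,0,0],
    [0,0,-6.25,0,0,0,0],
    [0,0,-6.25,0,0,0,0],
    [0,0,0,-10,-10,0,0],
    [0,0,0,-20,-20,0,0],
    [0,0,0,-20,-20,0,0],
    [0,0,0,-20,-20,0,0],
    [0,0,0,-20,-20,0,0],
    [0,0,0,-20,-20,0,0],
    [0,0,0,-20,-20,0,0],
    [0,0,0,-20,-20,0,0],
  ],
)

```text
clock: 1.15
tool_pos: [0.3117, 0.441, 0.2312]
tool_rot: [-0.0, -0.1, 0.995, -0.0]
contact_force: [-0.4, 0.5, 0.7]
gripper_width: 0.002
```

```bash
python3 -c "
from h import *
st()"
```

```text
t 1.15 S [-157.   422.3  231.2] turn to align [-0.02 -0.01 -0.16] F [-0.4  0.5  0.7] g 0.0 q [ 0.81  0.25 -0.05  1.28 -0.    0.61]
```

apply_moves(
  plan=[
    [0,0,0,-19,-19,0,0],
    [0,0,0,-19,-19,0,0],
    [0,0,0,-19,-19,0,0],
    [0,0,0,-19,-19,0,0],
    [0,0,0,-19,-19,0,0],
    [0,0,0,-19,-19,0,0],
    [0,0,0,-19,-19,0,0],
    [0,0,0,-19,-19,0,0],
    [0,0,0,-19,-19,0,0],
    [0,0,0,-19,-19,0,0],
    [0,0,0,-19,-19,0,0],
    [0,0,0,-19,-19,0,0],
  ],
)

```text
clock: 2.15
tool_pos: [0.5806, 0.2633, 0.231]
tool_rot: [-0.0, -0.1, 0.995, -0.0]
contact_force: [-0.3, 0.3, -0.4]
gripper_width: -0.001
```

```bash
python3 -c "
from h import *
st()
grab('scene',1)
f=grab('wrist',1)"
```

```text
t 2.15 S [ 70.7 194.2 231. ] turn to align [-0.01 -0.03 -0.17] F [-0.3  0.3 -0.4] g -0.0 q [ 0.3   0.44  0.23  1.36 -0.    0.1 ]
```

View pics/scene1.png

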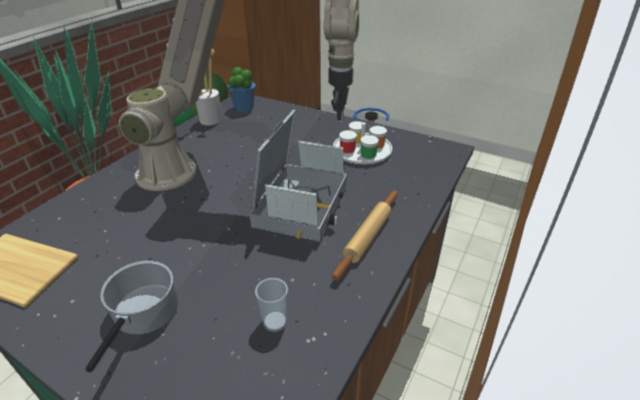

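View pics/wrist1.png

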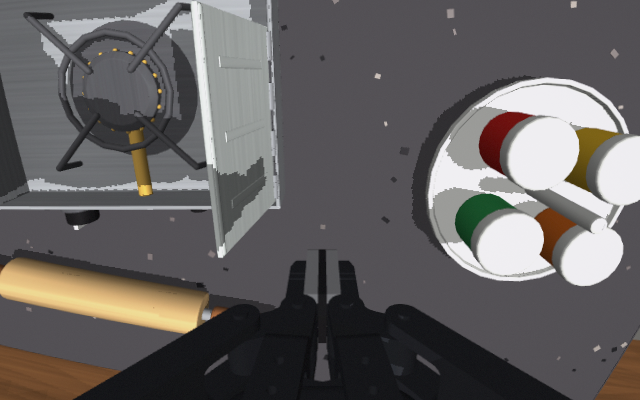

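apply_moves(
  plan=[
    [0,0,0,0,0,27,0],
    [0,0,0,0,0,27,0],
    [0,0,0,0,0,27,0],
    [0,0,0,0,-15,0,0],
    [0,0,0,0,-15,0,0],
    [0,0,0,0,-12,0,0],
    [0,0,0,0,-10,0,0],
    [0,0,0,0,-11,3,0],
    [0,0,0,0,-11,4,0],
  ],
)

```text
clock: 3.0
tool_pos: [0.596, 0.1918, 0.1453]
tool_rot: [0.002, -0.101, 0.995, 0.0]
contact_force: [-0.2, 1.1, 1.6]
gripper_width: -0.002
```

```bash
python3 -c "
from h import *
st()
f=grab('wrist',2)"
```

```text
t 3.0 S [ 71.4 121.  145.3] turn to align [ 0.03  0.24 -0.03] F [-0.2  1.1  1.6] g -0.0 q [ 0.18  0.44  0.02  1.15  0.   -0.02]
```

View pics/wrist2.png

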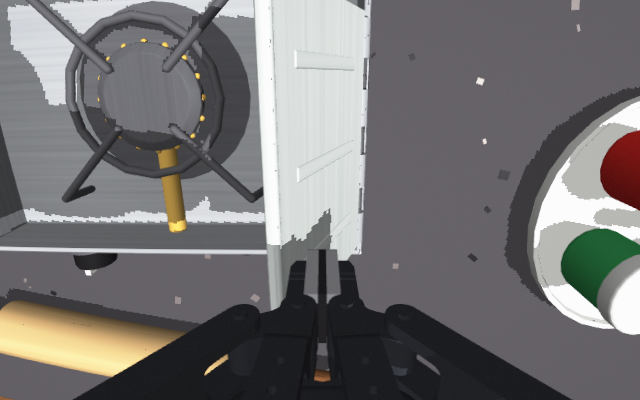

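The fingertip is on the flap and it is folding at 1–2 N. Continuing along the arc.

apply_moves(
  plan=[
    [0,0,0,0,-10,6.5,0],
    [0,0,0,0,-10,6.5,0],
    [0,0,0,0,-7,8,0],
    [0,0,0,0,-7,8,0],
    [0,0,0,0,-4.5,9.5,0],
    [0,0,0,0,-4.5,9.5,0],
    [0,0,0,0,-2.5,8,0],
    [0,0,0,0,-2.5,8,0],
    [0,0,0,0,0,5,0],
    [0,0,0,0,0,3,0],
  ],
)

```text
clock: 3.88
tool_pos: [0.6033, 0.1454, 0.07]
tool_rot: [-0.001, -0.101, 0.995, -0.0]
contact_force: [-0.4, -0.5, 0.9]
gripper_width: -0.001
```

```bash
python3 -c "
from h import *
st()
f=grab('wrist',3)"
```

```text
t 3.88 S [69.3 74.2 70. ] turn to align [-0.01 -0.11  0.  ] F [-0.4 -0.5  0.9] g -0.0 q [ 0.11  0.49 -0.09  0.99 -0.   -0.1 ]
```

View pics/wrist3.png

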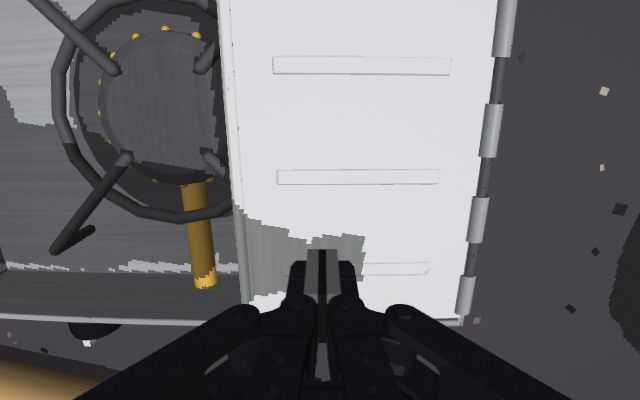

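apply_moves(
  plan=[
    [0,0,0,0,0,1.5,0],
    [0,0,0,0,0,1.5,0],
    [0,0,0,0,0,0,0],
  ],
)

```text
clock: 4.18
tool_pos: [0.6038, 0.146, 0.0682]
tool_rot: [-0.0, -0.101, 0.995, 0.0]
contact_force: [-0.3, 0.8, 0.0]
gripper_width: -0.003
```

```bash
python3 -c "
from h import *
st()"
```

```text
t 4.18 S [69.9 74.6 68.2] turn to align [ 0.02 -0.01  0.03] F [-0.3  0.8  0. ] g -0.0 q [ 0.11  0.49 -0.1   0.98  0.   -0.1 ]
```

apply_moves(
  plan=[
    [0,0,0,0,0,1.5,0],
    [0,0,0,0,0,1,0],
    [0,0,0,0,0,0,0],
  ],
)

```text
clock: 4.43
tool_pos: [0.6042, 0.146, 0.0679]
tool_rot: [0.001, -0.101, 0.995, 0.0]
contact_force: [-4.8, 0.5, 10.5]
gripper_width: 0.002
```

```bash
python3 -c "
from h import *
st()"
```

```text
t 4.43 S [70.2 74.5 67.9] turn to align [0.01 0.08 0.03] F [-4.8  0.5 10.5] g 0.0 q [ 0.11  0.49 -0.1   0.98  0.   -0.1 ]
```

Flat, with 10 N at the stop. Lifting and crossing to the right flap.

apply_moves(
  plan=[
    [0,0,0,0,0,-20,0],
    [0,0,0,0,0,-37,0],
    [0,0,0,0,0,-37,0],
    [0,0,0,0,0,-37,0],
    [0,0,0,0,0,-37,0],
    [0,0,0,0,-38,0,0],
    [0,0,0,0,-39,0,0],
    [0,0,0,0,-39,0,0],
    [0,0,0,0,-39,0,0],
    [0,0,0,0,-39,0,0],
    [0,0,0,0,-39,0,0],
    [0,0,0,0,-39,0,0],
  ],
)

```text
clock: 5.43
tool_pos: [0.6591, -0.1225, 0.2341]
tool_rot: [0.0, -0.101, 0.995, -0.0]
contact_force: [0.6, 0.8, 0.2]
gripper_width: -0.001
```

```bash
python3 -c "
from h import *
st()
f=grab('wrist',4);grab('scene',4)"
```

```text
t 5.43 S [  70.  -199.5  234.1] turn to align [-0.01  0.05  0.02] F [0.6 0.8 0.2] g -0.0 q [-0.3   0.51  0.35  1.41  0.   -0.51]
```

View pics/wrist4.png

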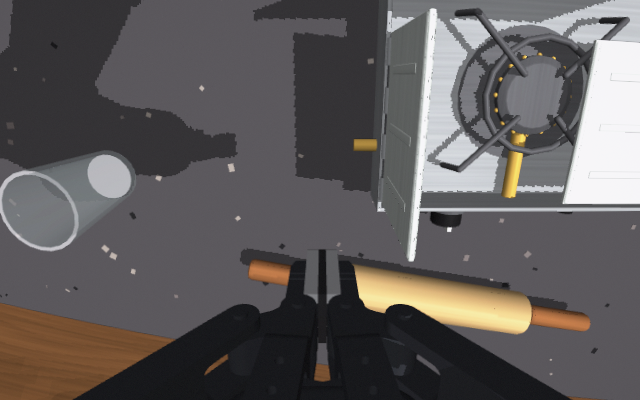

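View pics/scene4.png

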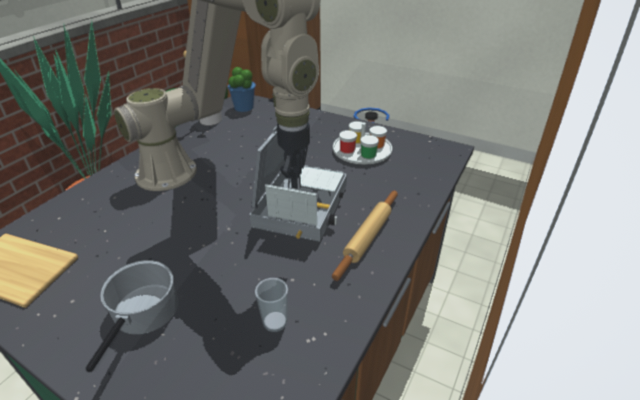

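apply_moves(
  plan=[
    [0,0,0,0,0,28,0],
    [0,0,0,0,0,28,0],
    [0,0,0,0,0,28,0],
    [0,0,0,0,15,0,0],
    [0,0,0,0,15,0,0],
    [0,0,0,0,10,0,0],
    [0,0,0,0,10,0,0],
    [0,0,0,0,10,0,0],
    [0,0,0,0,10,3,0],
    [0,0,0,0,10,4,0],
  ],
)

```text
clock: 6.37
tool_pos: [0.6438, -0.0413, 0.1446]
tool_rot: [0.002, -0.101, 0.995, -0.0]
contact_force: [0.9, -0.7, 1.8]
gripper_width: 0.0
```

```bash
python3 -c "
from h import *
st()
f=grab('wrist',5)"
```

```text
t 6.37 S [  71.3 -117.   144.6] turn to align [-0.07  0.22  0.03] F [ 0.9 -0.7  1.8] g 0.0 q [-0.19  0.48  0.08  1.17  0.   -0.39]
```

View pics/wrist5.png

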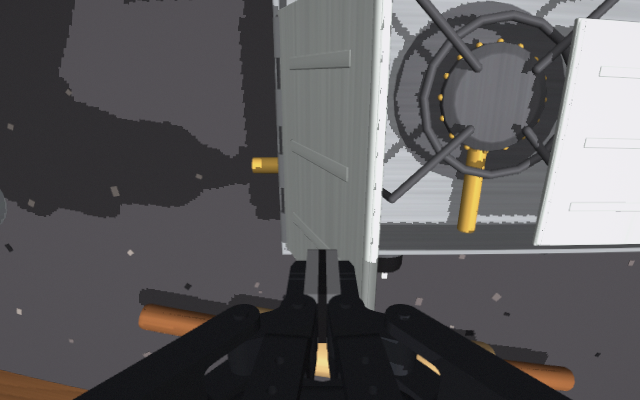

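apply_moves(
  plan=[
    [0,0,0,0,9,6.5,0],
    [0,0,0,0,9,6.5,0],
    [0,0,0,0,7,8,0],
    [0,0,0,0,6,8,0],
    [0,0,0,0,4.5,9.5,0],
    [0,0,0,0,4.5,9.5,0],
    [0,0,0,0,2,8,0],
    [0,0,0,0,2,8,0],
    [0,0,0,0,0,5,0],
    [0,0,0,0,0,4,0],
    [0,0,0,0,0,2,0],
    [0,0,0,0,0,1,0],
  ],
)

```text
clock: 7.42
tool_pos: [0.6333, 0.0007, 0.0678]
tool_rot: [-0.0, -0.101, 0.995, 0.0]
contact_force: [-6.7, 2.1, 14.5]
gripper_width: -0.002
```

```bash
python3 -c "
from h import *
st()
f=grab('wrist',6)"
```

```text
t 7.42 S [ 69.5 -73.7  67.8] turn to align [ 0.03 -0.03 -0.01] F [-6.7  2.1 14.5] g -0.0 q [-0.13  0.51 -0.06  1.    0.   -0.33]
```

View pics/wrist6.png

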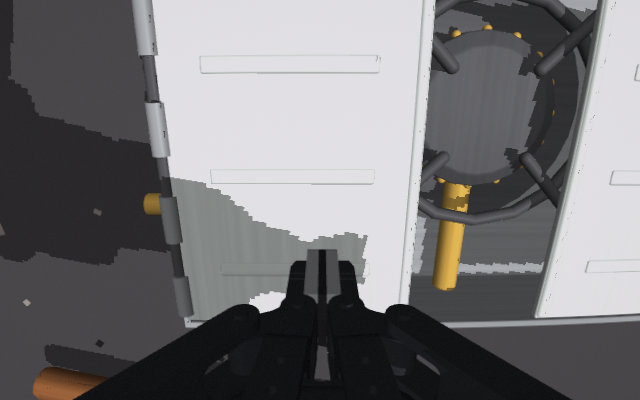

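Both flaps are flat. Lifting to go over the lid to its back side.

apply_moves(
  plan=[
    [0,0,0,0,0,-20,0],
    [0,0,0,0,0,-36,0],
    [0,0,0,0,0,-36,0],
    [0,0,0,0,0,-36,0],
    [0,0,0,0,0,-36,0],
    [0,0,0,0,0,-36,0],
    [0,0,0,0,0,-36,0],
    [0,0,0,0,0,-36,0],
    [0,0,0,0,20,0,0],
    [0,0,0,0,20,0,0],
    [0,0,0,0,20,0,0],
  ],
)

```text
clock: 8.38
tool_pos: [0.6224, 0.059, 0.3397]
tool_rot: [0.001, -0.1, 0.995, -0.0]
contact_force: [-0.4, 0.4, 0.3]
gripper_width: -0.001
```

```bash
python3 -c "
from h import *
st()
f=grab('scene',7); t=grab('top',7); np.savez('pics/top7.npz',**t); np.savez('pics/scene7.npz',**f)
for f in (f,t):
  W=cloud(f); P=W[~np.isnan(W[...,0])]; Q=np.c_[(P[:,:2]-O)@R2,P[:,2]]*1000
  L=Q[(abs(Q[:,1])<134)&(Q[:,0]>-115)&(Q[:,0]<-20)&(Q[:,2]>190)&(Q[:,2]<300)]
  a=np.polyfit(L[:,2],L[:,0],1); print('lid',len(L),'x at 78',np.polyval(a,78),'at 250',np.polyval(a,250),'ang',np.arctan2(1,a[0]),L[:,2].max())
  for s in (1,-1):
    F=Q[(s*Q[:,1]>40)&(s*Q[:,1]<125)&(Q[:,0]>-10)&(Q[:,0]<90)&(Q[:,2]<150)&(Q[:,2]>40)]
    print('flap z pct',s,len(F),np.percentile(F[:,2],[2,50,98]).round(1), np.polyfit(s*F[:,1],F[:,2],1).round(3))
"
```

```text
t 8.38 S [ 70.5 -14.3 339.7] turn to align [-0.05  0.12 -0.1 ] F [-0.4  0.4  0.3] g -0.0 q [-0.03  0.42  0.47  1.61 -0.   -0.23]
lid 850 x at 78 -99.5639776685343 at 250 -65.79262486685866 ang 1.3769175758282965 291.27654682918444
flap z pct 1 460 [48.7 65.5 68.8] [3.8000e-02 6.1875e+01]
flap z pct -1 576 [62.4 65.8 69. ] [3.0000e-03 6.5575e+01]
lid 354 x at 78 -112.52075821116509 at 250 -70.11602099905134 ang 1.3290775586219148 291.8614280766965Traceback (most recent call last):
  File "<string>", line 11, in <module>
    print('flap z pct',s,len(F),np.percentile(F[:,2],[2,50,98]).round(1), np.polyfit(s*F[:,1],F[:,2],1).round(3))
                                ~~~~~~~~~~~~~^^^^^^^^^^^^^^^^^^
    return _quantile_unchecked(
        a, q, axis, out, overwrite_input, method, keepdims, weights)
    return _ureduce(a,
                    func=_quantile_ureduce_func,
    ...<5 lines>...
                    overwrite_input=overwrite_input,
                    method=method)
    r = func(a, **kwargs)
    result = _quantile(arr,
                       quantiles=q,
    ...<2 lines>...
                       out=out,
                       weights=wgt)
    slices_having_nans = np.isnan(arr[-1, ...])
                                  ~~~^^^^^^^^^
IndexError: index -1 is out of bounds for axis 0 with size 0
```

View pics/scene7.png

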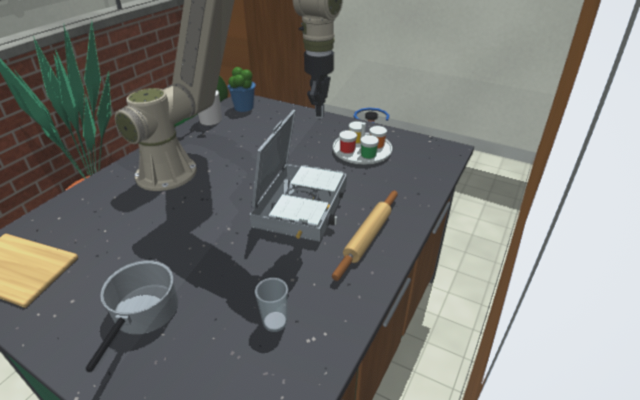

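The picture shows both flaps flat at (300,210) and (320,178), with the lid still up. Crossing behind the lid.

apply_moves(
  plan=[
    [0,0,0,20,2,0,0],
    [0,0,0,27,2,0,0],
    [0,0,0,27,2,0,0],
    [0,0,0,27,2,0,0],
    [0,0,0,27,2,0,0],
    [0,0,0,27,2,0,0],
    [0,0,0,27,2,0,0],
    [0,0,0,23,0,0,0],
    [0,0,0,0,0,30,0],
    [0,0,0,0,0,30,0],
    [0,0,0,0,0,30,0],
  ],
)

```text
clock: 9.4
tool_pos: [0.4184, 0.0309, 0.2485]
tool_rot: [0.001, -0.1, 0.995, -0.001]
contact_force: [0.8, -0.1, -0.4]
gripper_width: -0.004
```

```bash
python3 -c "
from h import *
st()
f=grab('scene',8);grab('wrist',8)"
```

```text
t 9.4 S [-135.    -0.8  248.5] turn to align [-0.09  0.16 -0.07] F [ 0.8 -0.1 -0.4] g -0.0 q [-0.12  0.   -0.28  1.28 -0.   -0.32]
```

View pics/scene8.png

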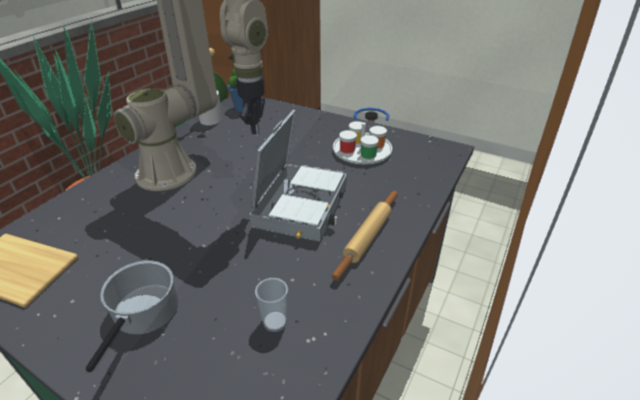

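View pics/wrist8.png

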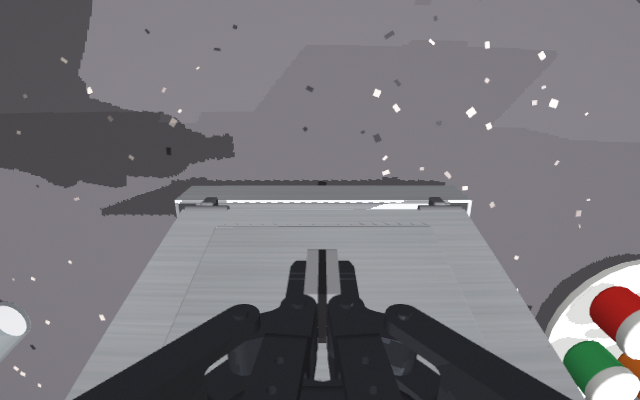

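apply_moves(
  plan=[
    [0,0,0,-12,0,0,0],
    [0,0,0,-12,0,0,0],
    [0,0,0,-12,0,0,0],
    [0,0,0,-11,0,0,0],
    [0,0,0,-10,0,0,0],
    [0,0,0,-8,0,2,0],
    [0,0,0,-8,0,3,0],
    [0,0,0,-8,0,3,0],
    [0,0,0,-8,0,3,0],
    [0,0,0,-8,0,4,0],
  ],
)

```text
clock: 10.33
tool_pos: [0.5142, 0.0516, 0.2338]
tool_rot: [0.0, -0.101, 0.995, 0.0]
contact_force: [-1.3, -0.8, 2.4]
gripper_width: -0.0
```

```bash
python3 -c "
from h import *
st()
f=grab('scene',9)"
```

```text
t 10.33 S [-3.700e+01  2.000e-01  2.338e+02] turn to align [-0.    0.05  0.01] F [-1.3 -0.8  2.4] g -0.0 q [-0.06  0.2  -0.1   1.27  0.   -0.26]
```

View pics/scene9.png

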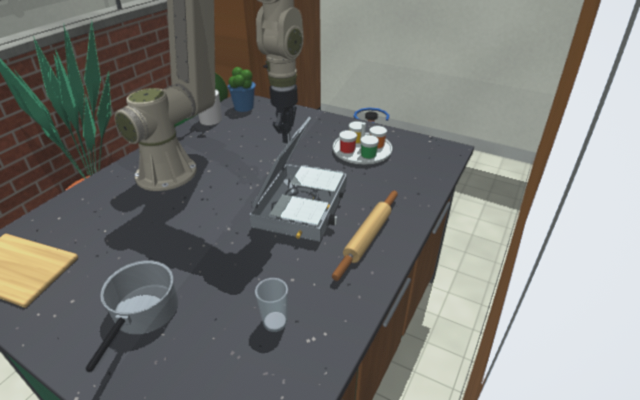

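The lid is leaning at about 1.1 rad and following the finger. Continuing.

apply_moves(
  plan=[
    [0,0,0,-9,0,5,0],
    [0,0,0,-10,0,6,0],
    [0,0,0,-9,0,7,0],
    [0,0,0,-9,0,8,0],
    [0,0,0,-8,0,8,0],
    [0,0,0,-7,0,8,0],
    [0,0,0,-6,0,7,0],
    [0,0,0,-5,0,7,0],
    [0,0,0,-5,0,7,0],
    [0,0,0,-4,0,8,0],
    [0,0,0,-4,0,8,0],
    [0,0,0,-4,0,8,0],
  ],
)

```text
clock: 11.38
tool_pos: [0.5919, 0.0676, 0.1461]
tool_rot: [0.0, -0.101, 0.995, 0.0]
contact_force: [-0.5, 0.4, 1.6]
gripper_width: -0.002
```

```bash
python3 -c "
from h import *
st()
f=grab('scene',10)"
```

```text
t 11.38 S [ 42.4   0.2 146.1] turn to align [0.   0.01 0.  ] F [-0.5  0.4  1.6] g -0.0 q [-0.02  0.39 -0.06  1.13  0.   -0.22]
```

View pics/scene10.png

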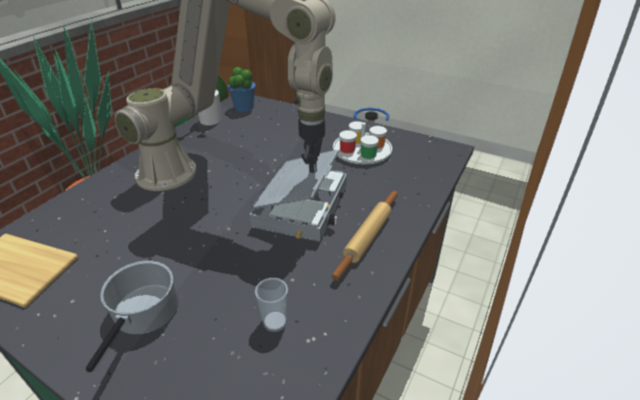

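apply_moves(
  plan=[
    [0,0,0,-3,0,8,0],
    [0,0,0,-3,0,8,0],
    [0,0,0,-3,0,8,0],
    [0,0,0,-2,0,8,0],
    [0,0,0,-2,0,8,0],
    [0,0,0,-1,0,7,0],
    [0,0,0,0,0,6,0],
    [0,0,0,0,0,5,0],
    [0,0,0,0,0,4,0],
    [0,0,0,0,0,2,0],
    [0,0,0,0,0,1,0],
    [0,0,0,0,0,0,0],
  ],
)

```text
clock: 12.43
tool_pos: [0.6051, 0.0703, 0.0817]
tool_rot: [-0.0, -0.101, 0.995, 0.0]
contact_force: [0.8, -0.0, -0.0]
gripper_width: -0.0
```

```bash
python3 -c "
from h import *
st()
f=grab('scene',11)"
```

```text
t 12.43 S [55.9  0.2 81.7] turn to align [ 0.   -0.01  0.  ] F [ 0.8 -0.  -0. ] g -0.0 q [-0.02  0.46 -0.11  1.    0.   -0.22]
```

View pics/scene11.png

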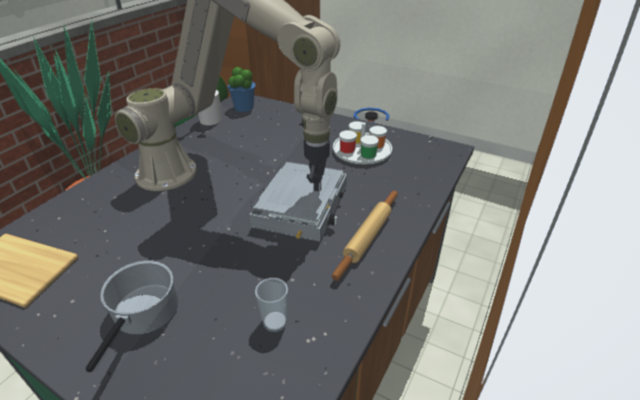

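Nearly shut, with no stop force yet. Now pressing down to the stop.

apply_moves(
  plan=[
    [0,0,0,0,0,1,0],
    [0,0,0,0,0,1,0],
    [0,0,0,0,0,1,0],
    [0,0,0,0,0,0.5,0],
    [0,0,0,0,0,0,0],
    [0,0,0,0,0,0,0],
  ],
)

```text
clock: 12.98
tool_pos: [0.6052, 0.0703, 0.08]
tool_rot: [0.0, -0.101, 0.995, -0.0]
contact_force: [-3.8, 0.5, 10.1]
gripper_width: -0.001
```

```bash
python3 -c "
from h import *
st()"
```

```text
t 12.98 S [55.9  0.2 80. ] turn to align [-0.02  0.05  0.01] F [-3.8  0.5 10.1] g -0.0 q [-0.02  0.46 -0.12  0.99 -0.   -0.22]
```

The tip is at 80 mm, exactly the shut height, with 10 N. Retracting upwards.

apply_moves(
  plan=[
    [0,0,0,0,0,0,0],
    [0,0,0,0,0,0,0],
    [0,0,0,0,0,-5,0],
    [0,0,0,0,0,-20,0],
    [0,0,0,0,0,-35,0],
    [0,0,0,0,0,-35,0],
    [0,0,0,0,0,-35,0],
    [0,0,0,0,0,-35,0],
    [0,0,0,0,0,-35,0],
    [0,0,0,0,0,0,0],
    [0,0,0,0,0,0,0],
    [0,0,0,0,0,0,0],
  ],
)

```text
clock: 13.98
tool_pos: [0.6052, 0.0703, 0.2778]
tool_rot: [-0.0, -0.101, 0.995, 0.0]
contact_force: [0.3, 0.4, -1.0]
gripper_width: -0.003
```

```bash
python3 -c "
from h import *
st()
f=grab('scene',12);W=cloud(f); P=W[~np.isnan(W[...,0])]; Q=np.c_[(P[:,:2]-O)@R2,P[:,2]]*1000
L=Q[(abs(Q[:,1])<120)&(Q[:,0]>-90)&(Q[:,0]<90)&(Q[:,2]>40)&(Q[:,2]<120)]
print(len(L),np.percentile(L[:,2],[2,50,98]),np.polyfit(L[:,0],L[:,2],1))
A=cloud(np.load('pics/scene0.npz'))
print('rim far x before/after',*[ (lambda q: np.percentile(q[(q[:,2]>.05)&(q[:,2]<.07)&(abs(q[:,1])<.12)&(q[:,0]>.09)&(q[:,0]<.13),0],[50,98])*1000)(np.c_[(p[:,:2]-O)@R2,p[:,2]]) for p in (A[~np.isnan(A[...,0])],P)])
g=np.load('pics/scene0.npz')['pixels'];d=cv2.absdiff(g,f['pixels']).max(2);cv2.imwrite('pics/diff.png',np.hstack([d])) "
```

```text
t 13.98 S [5.600e+01 2.000e-01 2.778e+02] turn to align [ 0.01 -0.01  0.  ] F [ 0.3  0.4 -1. ] g -0.0 q [-0.02  0.38  0.25  1.44  0.   -0.22]
2526 [74.85941995 77.98951546 81.16900113] [8.09690101e-04 7.79758019e+01]
rim far x before/after [111.61772419 118.99505223] [111.24135114 120.81154693]
```

View pics/scene12.png

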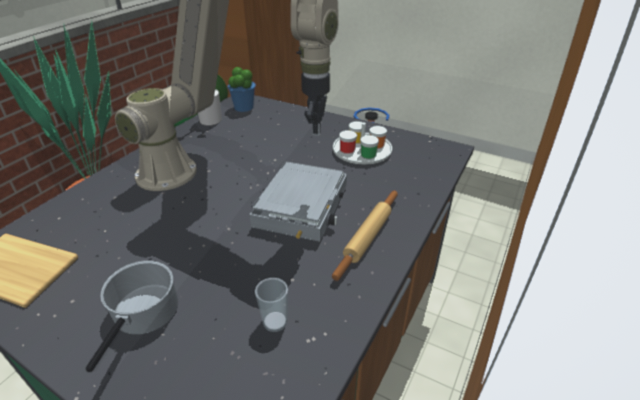

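View pics/diff.png

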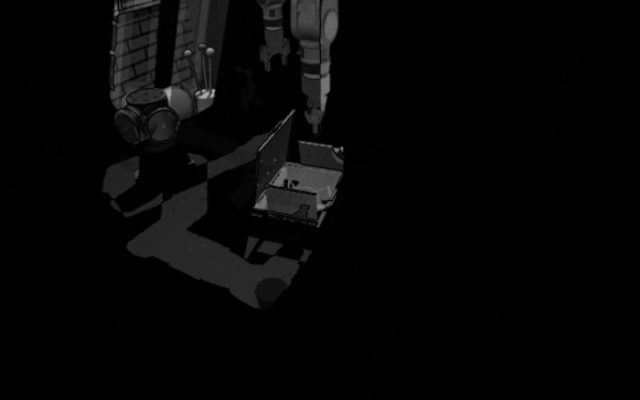

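The lid is flat (slope 0.0008) and the gas ring hasn't moved. The difference image shows no change at the pan, tumbler, pin or turntable apart from the arm's shadow. Handing in.

```bash
python3 -c "
from bench import hand_in
print(hand_in())"
```

```text
the job is handed in; nothing more can be done
None
```

The gas ring is shut up and the job is handed in at about 14 s of the 64 s allowed; `hand_in()` gives no verdict. With the closed fingertips I folded the left flap and then the right one flat, pressing each to its stop with about 10–15 N. I then pushed the lid over from behind at roughly 0.6 rad/s, pressed it down with about 10 N, and lifted the arm clear.

**Last checks:**
- **Lid:** it lies flat, with a slope of 0.0008. The camera puts its face at 78 mm and the fingertip met it at 80 mm (80 mm is nominal), so the two agree to within the 2 mm calibration.
- **Flaps:** both looked flat in the pictures before I closed the lid. The scene-camera depth put their faces at about 65.5 mm (68 mm nominal), again with a small offset. The same check from the top camera failed because the arm blocked its view. The flaps cannot be seen under the closed lid.
- **Gas ring:** its far rim moved less than 2 mm in the fit.
- **Bystanders:** comparing before and after pictures from the scene camera shows no change at the saucepan, tumbler, rolling pin or turntable, apart from the arm's shadow.

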